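Lock the tiffin's side clamp

TASK

Lock the tiffin carrier shut: fold its open side clamp down over the side with a fingertip push, then press its lower edge in until it snaps home beneath the retaining lip on the lower tier and stays locked by itself. Only touch and push, do not pick anything up: the tiffin stays standing where it is on its trivet, and the other things on the table are left alone.

Things in the scene. Friction and masses are not known exactly. Their poses are not given: they have to be found in the camera images.
- tiffin: Loaded two-tier round stainless steel tiffin carrier, 1.4 to 2.2 kg, 141 mm across the tiers, 107 mm tall over the folded-flat handle on its lid, loose on a fixed non-slip blue silicone trivet (184 mm across, 6 mm thick). Origin: centre of its underside, z up. Its -x side carries the open clamp, its +x side an identical clamp already locked.
- clamp (a joint): Hinge of the open clamp, a stiff steel flap 40 mm wide on a level pin at the lid's rim (pin along the tiffin's y axis, on its -x side). 0 = hanging straight down, locked; 1.57 = level, pointing straight out; larger = pointing up and out (stop 2.45). It stays where it is left. Reads about 0.15 when its hook rests against the outside of the lip, 0 to 0.02 once snapped in.
- clamp_hinge (a point): Middle of the clamp's hinge pin: 84 mm from the tiffin's axis and 96 mm above its underside.
- clamp_edge (a point): Middle of the clamp's free edge, 57 mm from the pin: tip of a short finger flare that starts 49 mm below the pin and bends outward. Locked, it lies 90 mm from the tiffin's axis, 39 mm above its underside, and the flap's flat outer face is 85 mm from the axis. The flap is 2 mm thick; at its lower end a hook curls inward and up.
- lip (a point): Lower edge of the retaining lip, a down-turned steel strip 38 mm wide on the lower tier under the open clamp: 76 mm from the tiffin's axis, 48 mm above its underside. Pressing the clamp's lower edge in with about 5 N (10 N at mid-flap) makes its spring-steel hook ride down the lip's outer slope and spring up behind it; the clamp then stays locked by itself.
- katori_1: Loose empty stainless steel bowl, 92 mm across the rim, 40 mm tall; origin at the centre of its underside. To be left alone.
- katori_2: Loose empty steel bowl like katori_1. To be left alone.
- katori_3: Loose empty steel bowl like katori_1. To be left alone.
- salt_shaker: Loose glass salt shaker with a steel cap, 46 mm across, 78 mm tall; origin at the centre of its underside. To be left alone.
Mind the look-alikes: they are no part of the job. There is more than one size of the tiffin; the job needs the middle-sized.

How it is judged:
At the end, for the whole second after the job is handed in: The clamp is snapped beneath the lip by itself (clamp joint below 0.05 rad, robot away); the tiffin stands still and upright (within 0.05 rad), less than 30 mm from where it stood; each katori and the salt shaker is within 15 mm of its start and the shaker upright (value of joint clamp below 0.05 rad and distance of tiffin from where it was at the start of the episode below 0.03 m and angle between tiffin's own z axis and vertical below 0.05 rad and linear speed of tiffin below 0.01 m/s and distance of each of katori_1, katori_2, katori_3, salt_shaker from where it was at the start of the episode below 0.015 m and angle between salt_shaker's own z axis and vertical below 0.1 rad); the robot touches nothing.
It fails at once if the tiffin is lifted off its trivet (raised more than 8 mm) (height (world z) of tiffin above 0.014 m).
It fails at once if the tiffin is tipped (more than 0.15 rad) (angle between tiffin's own z axis and vertical above 0.15 rad).
It fails at once if the tiffin is shoved more than 30 mm (distance of tiffin from where it was at the start of the episode above 0.03 m).
It fails at once if a katori or the salt shaker is moved more than 15 mm (distance of any of katori_1, katori_2, katori_3, salt_shaker from where it was at the start of the episode above 0.015 m).
It also fails if it takes over 32 s, if anything falls off the work surface, if the arm or the gripper's body presses on something with over 40 N, if the wrist force passes 120 N, or if a joint passes its speed limit or range.

ROBOT

A 6-joint arm with a two-finger parallel gripper is mounted at the origin on the work surface. World frame = base frame: x ahead of the robot, y to its left, z up, the work surface at z = 0. Lengths are in m, angles in rad, forces in N, time in s.
With the tool pointing down it reaches from about 0.25 to 0.725 m from the base axis. Payload 4 kg.
Tool frame: the origin (TCP) lies midway between the tips of the shut fingers; the grasp point (between the pads) lies 19 mm behind it; z points along the fingers, y is the line along which they close (so a half turn about z gives the same grasp; the last joint's range is limited). The gripper opens to 85 mm and grips with 20 to 120 N. Pads are 22 mm wide; open, the fingers measure 114 mm over their backs; the gripper's body (76 mm by 85 mm) begins 54 mm behind the grasp point. The pads swing forward as they close: fully open they stand 13 mm farther back than shut.
Start: joints at [-1.242, 0.241, 0.005, 1.335, 0, 1.571], TCP at [0.161, -0.473, 0.231] pointing down, gripper open.
Joint ranges: [-2.72, 2.72], [-1.05, 1.87], [-1.09, 1.28], [-1.99, 2.15], [-1.42, 1.44], [-3.14, 3.14]. Speed limits (rad/s): [2.79, 2.79, 3.14, 3.14, 3.14, 3.14].

INTERFACE

Orientations are given as a unit quaternion [x, y, z, w].
In Python, from workcell import bot, camera, job_done gives the robot as it stands.
- The arm moves only by the tool carry_out, never from a script. Its argument "plan" is a list of rows, each an object of numbers: "dx", "dy", "dz": the shift along the tool's x, y, z in mm; "twist": the turn about the tool's z in degrees; "fingers": the closure, from -1 (fully open) to 1 (shut). In form: [{"dx": .., "dy": .., "dz": .., "twist": .., "fingers": ..}, ...]. A call has exactly 5 rows; each row is the pose to reach, as a shift and turn from the pose commanded when the call began, along the tool's axes at that moment; what a row does not reach only later rows make up. A row lasts 1/12 s, in which the tool goes at most 41.7 mm and 7.16 degrees, less where a joint would pass 70% of its speed; a pose out of reach is approached as far as the arm can. A call with a gripper value outside its range is refused whole. The fingers move at their own pace and stop on an object; the grip force is fixed at half the most. Time passes only in rows, so rows that repeat a pose let the fingers close, or fill a call up. It gives the time, the measured TCP pose, the force, the opening and the grip force at its end, in the units of the state.
- bot.get_obs(): the state, without advancing time (a new reading comes with each control period).
- camera(name): name is "side" or "top" or "wrist"; returns a dict with "image" (420x560x3 uint8, red, green, blue), "intrinsics" (3x3 intrinsics, pixels), "eye" and "attitude" of the camera in the world. Camera axes: x right, y down, z forward; pixel columns grow to the right and rows downward; lengths in m; the calibration is good to about 2 mm. The wrist camera is an equidistant fisheye: a pixel r from the principal point sees the ray r / f radians off the axis. A picture is of the moment at which its call begins. There is no depth.
- job_done(): hands the job in; it is judged then, once.
The state is a dict: "clock": time; "joint_pos": joint angles; "joint_vel": joint speeds; "tau": joint torques, N m; "eef_pos": TCP position; "tool_rot": TCP orientation; "ft_force": force on the tool from outside, world axes, zero at the start; "ft_torque": the same for the moment, N m; "grip_width": finger opening in m; "grasp_force": force on a finger pad.
Only numpy, scipy, OpenCV 4.12 (cv2) and the standard library are available. Lean on these libraries where they do the work, as an engineer would, in place of code of your own. Each camera call takes 0.05 s, during which the arm holds its last target. There are 200 camera calls.

## Working session

There is one attempt and no reset: what is moved stays moved. The work goes in short steps, Python scripts to look and compute and a tool call to move; the robot and the scene stay as the last step left them, time stands still between calls to the robot, and variables do not carry over. Pictures are saved under pics/ and viewed, at most 10 in all, crops included, and the job is handed in when it is done.

Besides the shell and the picture viewer there is one more tool, called after "Request:" as name([rows], argument=value, ...), one row to a line, values as JSON. carry_out: Moves the arm, as the interface text tells. Its arguments: {"type":"object","properties":{"plan":{"type":"array","items":{"type":"object","properties":{"dx":{"type":"number"},"dy":{"type":"number"},"dz":{"type":"number"},"twist":{"type":"number"},"fingers":{"type":"number"}}}}},"required":["plan"]}

```bash
mkdir -p pics; python3 - <<'E'
from workcell import bot,camera
import cv2,json,numpy as np
for n in("top","side"):
    c=camera(n);cv2.imwrite(f"pics/{n}0.png",c["image"][:,:,::-1])
    print(n,np.array(c["intrinsics"]).tolist(),c["eye"],c["attitude"])
    np.savez(f"{n}0.npz",**{k:np.array(c[k]) for k in("image","intrinsics","eye","attitude")})
o=bot.get_obs();print(o["clock"],o["eef_pos"],o["tool_rot"],o["ft_force"],o["grip_width"])
E
```

```text
top [[412.69170496063856, 0.0, 273.9792044951077], [0.0, 412.69170496063856, 215.8288863065528], [0.0, 0.0, 1.0]] [ 0.38455631 -0.05293815  1.01832459] [ 0.71216072 -0.69585565  0.06715993 -0.06404346]
side [[511.4489167446153, 0.0, 282.87267343502543], [0.0, 511.4489167446153, 208.7384017980915], [0.0, 0.0, 1.0]] [0.52766576 0.87853459 0.73133961] [-0.02917885  0.88903615 -0.45675571  0.01172725]
0.1 [ 0.1612676  -0.47268475  0.23051791] [ 9.86517170e-01  1.63655145e-01 -1.60723490e-04 -9.16860820e-04] [-0.4587515  -0.52110591  0.91457622] 0.08525191377080041
```

View pics/top0.png

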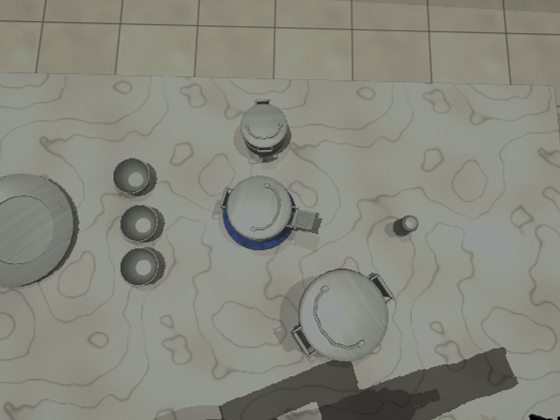

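View pics/side0.png

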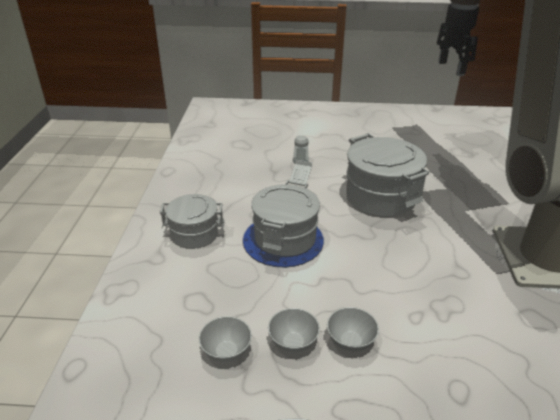

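The top view shows three tiffins: small at (265,128), middle on the blue trivet at (258,209) with its open clamp at (308,222), and large at (345,315). Bowls are at the left and the shaker is at (405,226). I choose the middle one, the only one on a trivet with a clamp open, and check it in a close crop.

```bash
cat >h.py <<'E'
import numpy as np,cv2
from scipy.spatial.transform import Rotation as R
def ld(n): return np.load(n+".npz")
def ray(c,p):
    d=R.from_quat(c["attitude"]).apply(np.linalg.inv(c["intrinsics"])@[p[0],p[1],1.]); return c["eye"],d
def atz(c,p,z):
    e,d=ray(c,p); return e+d*(z-e[2])/d[2]
def tri(*cps):
    A=np.zeros((3,3));b=np.zeros(3)
    for c,p in cps:
        e,d=ray(c,p);d=d/np.linalg.norm(d);P=np.eye(3)-np.outer(d,d);A+=P;b+=P@e
    return np.linalg.solve(A,b)
def proj(c,X):
    v=R.from_quat(c["attitude"]).inv().apply(np.asarray(X)-c["eye"]);u=c["intrinsics"]@v;return u[:2]/u[2]
E
python3 - <<'E'
from h import *
t=ld("top0");s=ld("side0")
a=cv2.resize(t["image"][165:265,205:335],None,fx=6,fy=6,interpolation=2)[:,:,::-1]
b=cv2.resize(s["image"][155:270,235:335],None,fx=5.2,fy=5.2,interpolation=2)[:,:,::-1]
cv2.imwrite("pics/ct.png",a);cv2.imwrite("pics/cs.png",b)
# trivet blue
for n,c in(("t",t),("s",s)):
    im=c["image"].astype(int);m=((im[...,2]-im[...,0])>40).astype(np.uint8)
    cs,_=cv2.findContours(m,0,1);k=max(cs,key=cv2.contourArea)
    P=np.array([atz(c,p[0],.006)[:2] for p in cv2.convexHull(k)])
    print(n,cv2.contourArea(k),P.round(3).tolist())
E
```

```text
t 376.5 [[0.538, -0.096], [0.53, -0.091], [0.52, -0.084], [0.515, -0.079], [0.507, -0.069], [0.497, -0.05], [0.494, -0.04], [0.491, -0.028], [0.491, -0.013], [0.493, 0.002], [0.495, 0.009], [0.5, 0.022], [0.502, 0.027], [0.51, 0.037], [0.522, 0.05], [0.531, 0.058], [0.541, 0.063], [0.556, 0.069], [0.574, 0.072], [0.577, 0.072], [0.589, 0.07]]
s 399.5 [[0.501, -0.058], [0.499, -0.054], [0.494, -0.039], [0.492, -0.029], [0.492, -0.004], [0.494, 0.007], [0.502, 0.028], [0.507, 0.035], [0.515, 0.045], [0.532, 0.059], [0.538, 0.063], [0.547, 0.066], [0.557, 0.07], [0.589, 0.073], [0.601, 0.07], [0.61, 0.068], [0.613, 0.065], [0.503, -0.057]]
```

View pics/ct.png

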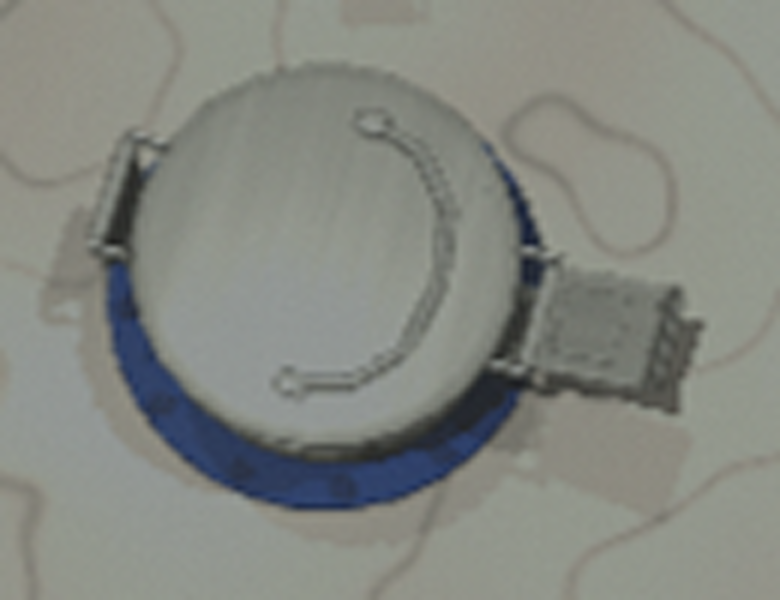

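View pics/cs.png

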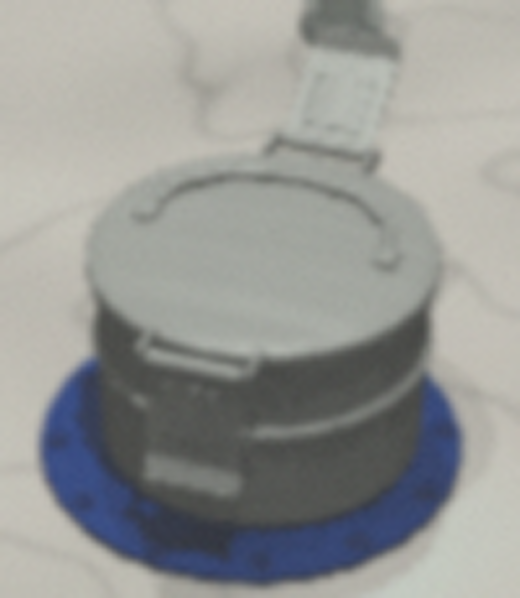

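The crops confirm the middle tiffin: open flap at top crop (540–700, 260–410), pointing away from the lid, locked clamp on the opposite side, blue trivet below. In the side crop, the flap rises to about (350,40).

```bash
python3 - <<'E'
from h import *
from scipy.optimize import least_squares as LS
t=ld("top0");s=ld("side0")
T=lambda x,y:(205+(x+.5)/6-.5,165+(y+.5)/6-.5); S=lambda x,y:(235+(x+.5)/5.2-.5,155+(y+.5)/5.2-.5)
for n,c in(("t",t),("s",s)):
    im=c["image"].astype(int);m=((im[...,2]-im[...,0])>40).astype(np.uint8)
    cs,_=cv2.findContours(m,0,1);k=max(cs,key=cv2.contourArea)
    P=np.array([atz(c,p[0],.006)[:2] for p in cv2.convexHull(k)])
    r=LS(lambda q:np.hypot(*(P-q).T)-.092,[.58,-.02],loss="soft_l1",f_scale=.002);print("trivet",n,r.x,abs(r.fun).max())
ti=tri((t,T(690,364)),(s,S(350,38)));print("tip",ti)
h=tri((t,T(541,318)),(s,S(322,152)));print("hinge?",h)
for nm,a,b in(("handleA",(374,122),(147,214)),("handleB",(290,383),(386,262)),("pinR top",(555,258),(278,145)),("pinL",(540,380),(375,162))):
    print(nm,tri((t,T(*a)),(s,S(*b))))
# locked clamp pin ends
for nm,a in(("lk1",(140,137)),("lk2",(97,250)),("op1",(552,258)),("op2",(540,380))): print(nm,atz(t,T(*a),.102))
# lid outline: leftmost 130,? rightmost ~525, top ~63 , bottom 460
print([atz(t,T(*p),.10).round(4) for p in((328,63),(328,450),(133,260),(525,260))])
E
```

```text
trivet t [ 0.58333047 -0.0184775 ] 0.0031815660664903794
trivet s [ 0.58272873 -0.01846754] 0.0036715712660838618
tip [ 0.53936257 -0.1561844   0.12409068]
hinge? [ 0.55442958 -0.1021804   0.09879724]
handleA [ 0.6260931  -0.0372408   0.10683818]
handleB [ 0.52535937 -0.0085772   0.10731459]
pinR top [ 0.57578824 -0.10698955  0.09895506]
pinL [ 0.53123095 -0.10232449  0.09460193]
lk1 [0.62044844 0.05178153 0.102     ]
lk2 [0.57607169 0.06611439 0.102     ]
op1 [ 0.57709693 -0.10587244  0.102     ]
op2 [ 0.53031255 -0.10195701  0.102     ]
[array([ 0.652 , -0.0189,  0.1   ]), array([ 0.5023, -0.0233,  0.1   ]), array([0.573 , 0.0526, 0.1   ]), array([ 0.5765, -0.0958,  0.1   ])]
```

Measured tiffin axis is (0.576, -0.0225), with the underside at 0.006. The pins are 169 mm apart (168 expected) and the open side points along (-0.257, -0.966). The flap tip is 58 mm from the pin (57 expected), so the clamp sits at about 1.96 rad. All of this is in reach, so I start the approach high with the fingers shutting.

Request:
carry_out([
  {"dx":36,"dy":-14.5,"dz":0,"twist":-5,"fingers":1},
  {"dx":72,"dy":-29,"dz":0,"twist":-10,"fingers":1},
  {"dx":108,"dy":-43.5,"dz":0,"twist":-15,"fingers":1},
  {"dx":144,"dy":-58,"dz":0,"twist":-20,"fingers":1},
  {"dx":180,"dy":-72.5,"dz":0,"twist":-25,"fingers":1},
])

```text
clock: 0.52
eef_pos: [0.3091, -0.345, 0.2309]
tool_rot: [0.927, 0.375, -0.0, -0.0]
ft_force: [1.3, -0.3, -1.0]
grip_width: 0.0252
grasp_force: 0.0
```

```bash
cat >g.py <<'E'
import sys
from h import *
from workcell import bot
C=np.array([.576,-.0225]);u=np.array([-.257,-.966]);u/=np.hypot(*u);v=np.array([-u[1],u[0]])
def go(rho,z):
    o=bot.get_obs();Rt=R.from_quat(o["tool_rot"]);p=np.array(o["eef_pos"])
    g=np.r_[C+u*rho/1e3,z/1e3];d=Rt.inv().apply(g-p)*1e3
    x=Rt.apply([1,0,0]);yaw=np.degrees(np.arctan2(x[1],x[0]));gy=np.degrees(np.arctan2(-u[1],-u[0]))
    q=p[:2]-C
    print("t",o["clock"],"rho,lat,z",(np.r_[q@u,q@v,p[2]]*1e3).round(1),"delta",d.round(1),"twist",round(-(gy-yaw),1),"F",np.round(o["ft_force"],1),"w",round(o["grip_width"],4))
if __name__=="__main__": go(*map(float,sys.argv[1:]))
E
python3 g.py 125 190
```

```text
t 0.5167 rho,lat,z [ 380.3 -175.   230.9] delta [309.   18.2  40.9] twist -31.1 F [ 1.3 -0.3 -1. ] w 0.0252
```

Request:
carry_out([
  {"dx":36,"dy":2,"dz":0,"twist":-6,"fingers":1},
  {"dx":72,"dy":4,"dz":0,"twist":-12,"fingers":1},
  {"dx":108,"dy":6,"dz":0,"twist":-18,"fingers":1},
  {"dx":144,"dy":8,"dz":0,"twist":-24,"fingers":1},
  {"dx":180,"dy":10,"dz":0,"twist":-31,"fingers":1},
])

```text
clock: 0.93
eef_pos: [0.446, -0.2274, 0.2309]
tool_rot: [0.793, 0.61, -0.0, -0.0]
ft_force: [-0.2, -1.2, -0.0]
grip_width: 0.0
grasp_force: 0.0
```

```bash
python3 g.py 127 190
```

```text
t 0.9333 rho,lat,z [231.5 -72.9 230.9] delta [104.4  73.1  40.9] twist 0.1 F [-0.2 -1.2 -0. ] w 0.0
```

Request:
carry_out([
  {"dx":28,"dy":20,"dz":0,"twist":0,"fingers":1},
  {"dx":56,"dy":40,"dz":0,"twist":0,"fingers":1},
  {"dx":84,"dy":60,"dz":20,"twist":0,"fingers":1},
  {"dx":104,"dy":73,"dz":40,"twist":0,"fingers":1},
  {"dx":104,"dy":73,"dz":40,"twist":0,"fingers":1},
])

```text
clock: 1.35
eef_pos: [0.5435, -0.1437, 0.1863]
tool_rot: [0.793, 0.61, -0.001, -0.003]
ft_force: [-0.0, -1.3, 0.0]
grip_width: 0.0002
grasp_force: 0.0
```

```bash
python3 g.py 125 135; python3 - <<'E'
from h import *
from workcell import camera
c=camera("side");a=c["image"][60:300,200:420];b=camera("wrist")["image"][:,:,::-1]
a=cv2.resize(a,None,fx=1.75,fy=1.75)[:,:,::-1]
cv2.imwrite("pics/s1.png",np.hstack([a,cv2.resize(b,(400,300))[:, :]if 0 else cv2.copyMakeBorder(cv2.resize(b,(400,300)),0,120,0,0,0)]))
E
```

```text
t 1.35 rho,lat,z [125.5  -0.3 186.3] delta [ 0.4  0.6 51.3] twist 0.0 F [-0.  -1.3  0. ] w 0.0002
```

View pics/s1.png

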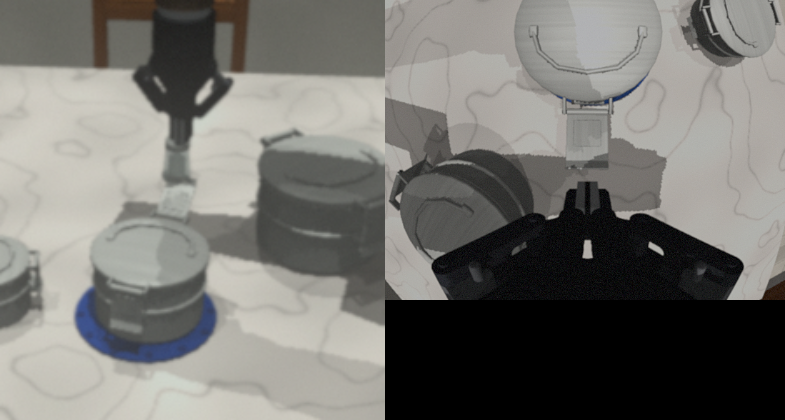

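The left half (side view) shows the shut fingers above the open flap. In the right half (wrist view), the flap (587,140) and fingers (587,190) line up laterally. Now I descend.

Request:
carry_out([
  {"dx":0,"dy":0,"dz":30,"twist":0,"fingers":1},
  {"dx":0,"dy":0,"dz":50,"twist":0,"fingers":1},
  {"dx":0,"dy":0,"dz":60,"twist":0,"fingers":1},
  {"dx":0,"dy":0,"dz":68,"twist":0,"fingers":1},
  {"dx":0,"dy":0,"dz":74,"twist":0,"fingers":1},
])

```text
clock: 1.87
eef_pos: [0.5426, -0.1486, 0.1176]
tool_rot: [0.795, 0.607, 0.0, 0.0]
ft_force: [-0.4, -0.6, 0.3]
grip_width: -0.0005
grasp_force: 0.1
```

Request:
carry_out([
  {"dx":0,"dy":0,"dz":6,"twist":0,"fingers":1},
  {"dx":0,"dy":0,"dz":12,"twist":0,"fingers":1},
  {"dx":0,"dy":0,"dz":18,"twist":0,"fingers":1},
  {"dx":0,"dy":0,"dz":24,"twist":0,"fingers":1},
  {"dx":0,"dy":0,"dz":30,"twist":0,"fingers":1},
])

```text
clock: 2.28
eef_pos: [0.5432, -0.1478, 0.0872]
tool_rot: [0.794, 0.608, 0.0, 0.0]
ft_force: [-0.8, -0.2, 0.0]
grip_width: -0.0003
grasp_force: 0.1
```

```bash
python3 g.py 125 65
```

```text
t 2.2833 rho,lat,z [129.5   0.5  87.2] delta [ 4.5 -0.5 22.2] twist -0.3 F [-0.8 -0.2  0. ] w -0.0003
```

Request:
carry_out([
  {"dx":2,"dy":0,"dz":6,"twist":0,"fingers":1},
  {"dx":4,"dy":0,"dz":12,"twist":0,"fingers":1},
  {"dx":6,"dy":0,"dz":18,"twist":0,"fingers":1},
  {"dx":9,"dy":0,"dz":22,"twist":0,"fingers":1},
  {"dx":12,"dy":0,"dz":24,"twist":0,"fingers":1},
])

```text
clock: 2.7
eef_pos: [0.5456, -0.1358, 0.0624]
tool_rot: [0.794, 0.608, -0.0, -0.0]
ft_force: [-1.1, -0.4, -0.8]
grip_width: 0.0002
grasp_force: 0.2
```

```bash
python3 g.py 105 60; python3 - <<'E'
from h import *
from workcell import camera
c=camera("top");a=c["image"][165:265,205:335]
d=camera("side")["image"][60:300,200:420]
a=cv2.resize(a,(400,308),interpolation=2)[:,:,::-1];d=cv2.resize(d,(385,420))[:,:,::-1]
cv2.imwrite("pics/s2.png",np.hstack([d,cv2.copyMakeBorder(a,0,112,0,0,0)]))
E
```

```text
t 2.7 rho,lat,z [117.3  -0.3  62.4] delta [12.3  0.2  2.3] twist -0.3 F [-1.1 -0.4 -0.8] w 0.0002
```

View pics/s2.png

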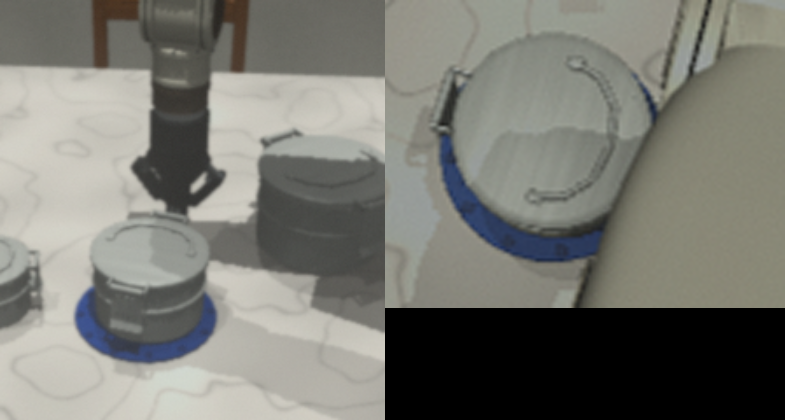

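The flap no longer sticks up past the lid (side view), so it is folding under the fingers. I keep pushing inward.

Request:
carry_out([
  {"dx":3,"dy":0,"dz":0,"twist":0,"fingers":1},
  {"dx":6,"dy":0,"dz":0,"twist":0,"fingers":1},
  {"dx":9,"dy":0,"dz":0,"twist":0,"fingers":1},
  {"dx":11,"dy":0,"dz":0,"twist":0,"fingers":1},
  {"dx":12,"dy":0,"dz":0,"twist":0,"fingers":1},
])

```text
clock: 3.22
eef_pos: [0.5493, -0.1243, 0.0635]
tool_rot: [0.794, 0.608, 0.0, 0.0]
ft_force: [-0.3, -0.2, 0.5]
grip_width: -0.0001
grasp_force: 0.3
```

```bash
python3 g.py 118 47
```

```text
t 3.2167 rho,lat,z [105.2   0.4  63.5] delta [-12.8  -0.3  16.5] twist -0.2 F [-0.3 -0.2  0.5] w -0.0001
```

Now I back out, drop to the flare height, and come in again.

Request:
carry_out([
  {"dx":-8,"dy":0,"dz":0,"twist":0,"fingers":1},
  {"dx":-15,"dy":0,"dz":0,"twist":0,"fingers":1},
  {"dx":-15,"dy":0,"dz":8,"twist":0,"fingers":1},
  {"dx":-15,"dy":0,"dz":16,"twist":0,"fingers":1},
  {"dx":-15,"dy":0,"dz":16,"twist":0,"fingers":1},
])

```text
clock: 3.63
eef_pos: [0.5435, -0.139, 0.045]
tool_rot: [0.794, 0.607, -0.001, -0.002]
ft_force: [0.1, -0.6, -1.4]
grip_width: 0.0003
grasp_force: 0.0
```

Request:
carry_out([
  {"dx":4,"dy":0,"dz":0,"twist":0,"fingers":1},
  {"dx":8,"dy":0,"dz":0,"twist":0,"fingers":1},
  {"dx":10,"dy":0,"dz":0,"twist":0,"fingers":1},
  {"dx":12,"dy":0,"dz":0,"twist":0,"fingers":1},
  {"dx":12,"dy":0,"dz":0,"twist":0,"fingers":1},
])

```text
clock: 4.05
eef_pos: [0.5487, -0.1268, 0.0476]
tool_rot: [0.794, 0.608, 0.0, 0.0]
ft_force: [0.2, 0.0, -0.4]
grip_width: 0.0002
grasp_force: 0.0
```

```bash
python3 g.py 100 47
```

```text
t 4.05 rho,lat,z [107.8   0.5  47.6] delta [ 7.8 -0.5  0.6] twist -0.2 F [ 0.2  0.  -0.4] w 0.0002
```

Request:
carry_out([
  {"dx":1,"dy":0,"dz":0,"twist":0,"fingers":1},
  {"dx":2,"dy":0,"dz":0,"twist":0,"fingers":1},
  {"dx":3,"dy":0,"dz":0,"twist":0,"fingers":1},
  {"dx":4,"dy":0,"dz":0,"twist":0,"fingers":1},
  {"dx":4,"dy":0,"dz":0,"twist":0,"fingers":1},
])

```text
clock: 4.47
eef_pos: [0.5493, -0.1239, 0.0474]
tool_rot: [0.794, 0.608, -0.0, 0.0]
ft_force: [0.3, -2.5, 0.1]
grip_width: 0.0001
grasp_force: 0.7
```

Request:
carry_out([
  {"dx":1,"dy":0,"dz":0,"twist":0,"fingers":1},
  {"dx":2,"dy":0,"dz":0,"twist":0,"fingers":1},
  {"dx":3,"dy":0,"dz":0,"twist":0,"fingers":1},
  {"dx":3,"dy":0,"dz":0,"twist":0,"fingers":1},
  {"dx":3,"dy":0,"dz":0,"twist":0,"fingers":1},
])

```text
clock: 4.88
eef_pos: [0.5499, -0.1219, 0.0473]
tool_rot: [0.794, 0.607, -0.001, 0.001]
ft_force: [-1.0, -5.2, 0.4]
grip_width: -0.0001
grasp_force: 2.2
```

```bash
python3 g.py 100 47
```

```text
t 4.8833 rho,lat,z [102.8   0.3  47.3] delta [ 2.8 -0.3  0.3] twist -0.3 F [-1.  -5.2  0.4] w -0.0001
```

Contact: about 5 N on the flare. I keep pressing.

Request:
carry_out([
  {"dx":1,"dy":0,"dz":0,"twist":0,"fingers":1},
  {"dx":2,"dy":0,"dz":0,"twist":0,"fingers":1},
  {"dx":3,"dy":0,"dz":0,"twist":0,"fingers":1},
  {"dx":3,"dy":0,"dz":0,"twist":0,"fingers":1},
  {"dx":3,"dy":0,"dz":0,"twist":0,"fingers":1},
])

```text
clock: 5.3
eef_pos: [0.5511, -0.117, 0.0473]
tool_rot: [0.794, 0.608, 0.0, -0.0]
ft_force: [-0.1, 0.5, -0.7]
grip_width: 0.0005
grasp_force: 0.0
```

```bash
python3 g.py 100 47
```

```text
t 5.3 rho,lat,z [97.8  0.2 47.3] delta [-2.3 -0.2  0.3] twist -0.2 F [-0.1  0.5 -0.7] w 0.0005
```

The force collapsed with a 5 mm jump inward, which looks like a snap. One more gentle press will confirm a firm stop.

Request:
carry_out([
  {"dx":1,"dy":0,"dz":0,"twist":0,"fingers":1},
  {"dx":2,"dy":0,"dz":0,"twist":0,"fingers":1},
  {"dx":3,"dy":0,"dz":0,"twist":0,"fingers":1},
  {"dx":4,"dy":0,"dz":0,"twist":0,"fingers":1},
  {"dx":4,"dy":0,"dz":0,"twist":0,"fingers":1},
])

```text
clock: 5.72
eef_pos: [0.5511, -0.117, 0.0474]
tool_rot: [0.795, 0.607, -0.003, 0.002]
ft_force: [-3.0, -10.9, 0.9]
grip_width: 0.0
grasp_force: 0.0
```

```bash
python3 g.py 125 47
```

```text
t 5.7167 rho,lat,z [97.7  0.2 47.4] delta [-27.3   0.    0.5] twist -0.4 F [ -3.  -10.9   0.9] w 0.0
```

It stops firmly at 11 N without moving. Now I retreat out, then up.

Request:
carry_out([
  {"dx":-8,"dy":0,"dz":0,"twist":0,"fingers":1},
  {"dx":-20,"dy":0,"dz":0,"twist":0,"fingers":1},
  {"dx":-40,"dy":0,"dz":0,"twist":0,"fingers":1},
  {"dx":-60,"dy":0,"dz":-20,"twist":0,"fingers":1},
  {"dx":-70,"dy":0,"dz":-50,"twist":0,"fingers":1},
])

```text
clock: 6.13
eef_pos: [0.5303, -0.1824, 0.0945]
tool_rot: [0.795, 0.607, -0.002, -0.003]
ft_force: [-0.0, 1.0, 0.4]
grip_width: -0.0002
grasp_force: 0.0
```

Request:
carry_out([
  {"dx":0,"dy":0,"dz":-30,"twist":0,"fingers":1},
  {"dx":-20,"dy":-20,"dz":-60,"twist":0,"fingers":1},
  {"dx":-50,"dy":-50,"dz":-90,"twist":0,"fingers":1},
  {"dx":-75,"dy":-75,"dz":-110,"twist":0,"fingers":1},
  {"dx":-100,"dy":-100,"dz":-110,"twist":0,"fingers":1},
])

```text
clock: 6.55
eef_pos: [0.4139, -0.2524, 0.2112]
tool_rot: [0.794, 0.608, 0.002, 0.004]
ft_force: [0.6, -0.9, 0.1]
grip_width: 0.0
grasp_force: 0.0
```

```bash
python3 - <<'E'
from h import *
from workcell import camera
a=cv2.resize(camera("top")["image"][160:260,205:335],(400,308),interpolation=2)[:,:,::-1]
w=cv2.resize(camera("wrist")["image"],(400,300))[:,:,::-1]
cv2.imwrite("pics/s3.png",np.hstack([cv2.copyMakeBorder(a,0,0,0,0,0),cv2.copyMakeBorder(w,0,8,0,0,0)]))
E
```

```text
(no output)
```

View pics/s3.png

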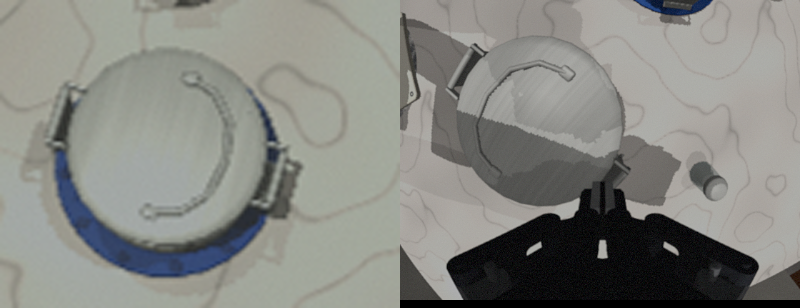

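The top crop shows the clamp down but with its flare visible outside the pin at about (290,185). I compare this with the projected positions for locked and not-locked.

```bash
python3 - <<'E'
from h import *
from workcell import camera
from g import C,u,v
t=ld("top0");c=camera("top");im=c["image"]
cc={k:np.array(c[k]) for k in("image","intrinsics","eye","attitude")}
def P(rho,lat,z): return proj(t,np.r_[C+u*rho/1e3+v*lat/1e3,z/1e3])
q=lambda p:((p-[205,160])*6).round(0)
big=cv2.resize(im[160:260,205:335],None,fx=6,fy=6,interpolation=2)[:,:,::-1].copy()
for th,col in((0,(0,255,0)),(.15,(0,0,255)),(.6,(255,0,0))):
    r=np.hypot(57,6);a=np.arctan2(6,57)+th
    for l in(-20,20):
        p=q(P(84+r*np.sin(a),l,102-r*np.cos(a)));cv2.circle(big,tuple(map(int,p)),5,col,1);print(th,l,p)
for l in(-20,20): cv2.circle(big,tuple(map(int,q(P(84,l,102)))),5,(255,255,0),1)
cv2.imwrite("pics/s4.png",big)
E
```

```text
0 -20 [536. 422.]
0 20 [563. 327.]
0.15 -20 [556. 427.]
0.15 20 [583. 332.]
0.6 -20 [614. 439.]
0.6 20 [641. 342.]
```

View pics/s4.png

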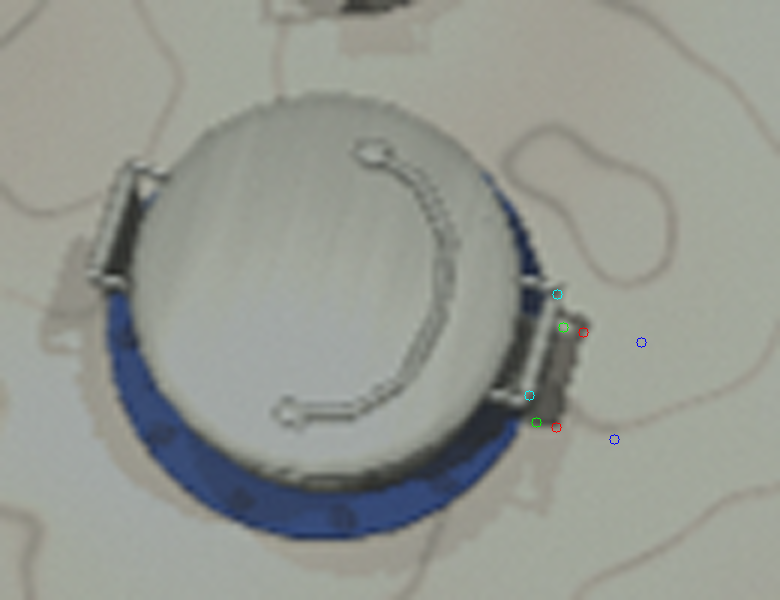

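The flare looks close to the "resting outside the lip" projection (about 0.15), so it may not be locked. I'll probe by touch: if locked, contact comes only at rho ≈ 97.8; if not, it comes at about 104.

```bash
python3 g.py 170 100
```

```text
t 6.7 rho,lat,z [ 264.6 -100.4  208.3] delta [ 95.5  99.3 108.6] twist -0.5 F [-0.1  0.1 -0.1] w 0.0001
```

Request:
carry_out([
  {"dx":24,"dy":25,"dz":20,"twist":0,"fingers":1},
  {"dx":48,"dy":50,"dz":45,"twist":0,"fingers":1},
  {"dx":72,"dy":75,"dz":75,"twist":0,"fingers":1},
  {"dx":90,"dy":96,"dz":100,"twist":0,"fingers":1},
  {"dx":90,"dy":100,"dz":105,"twist":0,"fingers":1},
])

```text
clock: 7.12
eef_pos: [0.5344, -0.1856, 0.0959]
tool_rot: [0.792, 0.61, -0.001, -0.003]
ft_force: [-0.2, -0.8, -0.6]
grip_width: 0.0004
grasp_force: 0.0
```

```bash
python3 g.py 125 47; python3 - <<'E'
from h import *
from workcell import camera
from g import C,u,v
c=camera("wrist");K=np.array(c["intrinsics"]);print(c["eye"],K[0])
def P(rho,lat,z):
    w=R.from_quat(c["attitude"]).inv().apply(np.r_[C+u*rho/1e3+v*lat/1e3,z/1e3]-c["eye"])
    th=np.arctan2(np.hypot(w[0],w[1]),w[2]);return K[:2,2]+K[0,0]*th*w[:2]/np.hypot(*w[:2])
pin=P(84,0,102);x0,y0=(pin-[70,50]).astype(int);x0=max(x0,0);y0=max(y0,0)
big=cv2.resize(c["image"][y0:y0+100,x0:x0+140],None,fx=5.6,fy=5.6,interpolation=2)[:,:,::-1].copy()
def dot(p,col): cv2.circle(big,tuple(int(a) for a in (p-[x0,y0])*5.6),5,col,1)
for th,col in((0,(0,255,0)),(.15,(0,0,255))):
    r=np.hypot(57,6);a=np.arctan2(6,57)+th
    for l in(-20,20): p=P(84+r*np.sin(a),l,102-r*np.cos(a));dot(p,col);print(th,l,(p-[x0,y0])*5.6)
for l in(-20,20): dot(P(84,l,102),(255,255,0))
cv2.imwrite("pics/s5.png",big);print(pin)
E
```

```text
t 7.1167 rho,lat,z [168.3   1.7  95.9] delta [43.2 -1.3 49.1] twist 0.1 F [-0.2 -0.8 -0.6] w 0.0004
[ 0.55455504 -0.1131152   0.23856737] [325.1922621    0.         283.15815532]
0 -20 [216.60951521 375.34265828]
0 20 [597.60061668 375.30543706]
0.15 -20 [215.70599599 454.87908264]
0.15 20 [597.99549895 455.00920433]
[278.82835294  92.24589987]
```

View pics/s5.png

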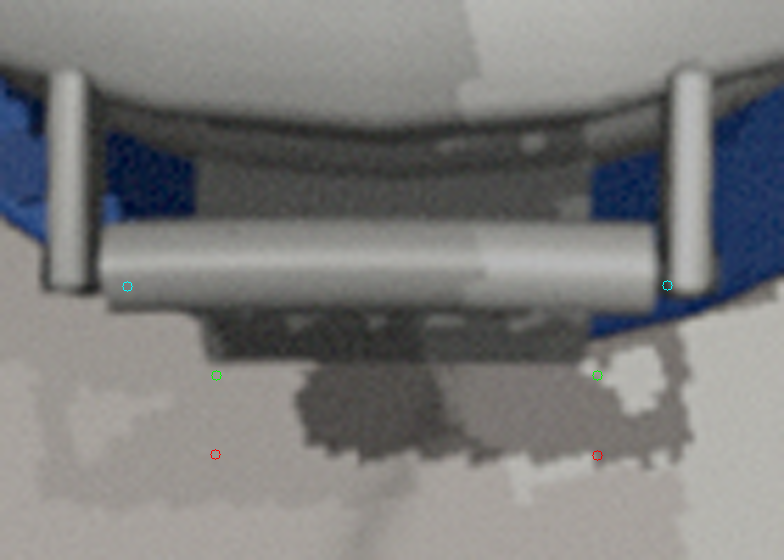

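The close wrist view shows the flap edge at y≈360. The locked prediction is 375, less the roughly 18 px offset also seen at the pin. The 0.15 rad prediction would put it at about 437. So the clamp is locked, and the dark patch in the top view was shadow. The arm is clear of everything.

```bash
python3 -c "
from workcell import job_done
print(job_done())"
```

```text
the job is handed in; nothing more can be done
None
```

The middle tiffin's clamp is folded down and snapped under its lip: it stopped firmly at 11 N and showed as locked in the last close view; the job is handed in, with no verdict returned.

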